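Lift a diver's watch bezel with the bench bezel lifter and hold it up

TASK

Set the loose diver's watch, dial up, fully down between the four pins of the bezel lifter's nest and let go of it, then push the carriage fully home so that its two blades slide in under the bezel. Now swing the red-balled cam lever up to its highest lift, so that the blades raise the bezel off the case; the lever is sprung, so finish with the gripper still holding it at that point, the bezel up on the blades alone and the case still down in the nest. Do not pull the bezel up with the gripper, and leave the black loupe and the spare gold watch where they are.

Things in the scene. Friction and masses are not known exactly. Their poses are not given: they have to be found in the camera images.
- work_board: Fixed low beech board with a green mat, 240 x 300 mm; origin on the bench top under its centre; its working surface (the mat) is 40 mm above the origin.
- bezel_lifter: Fixed grey bench tool on the board. Origin on the mat under the nest's centre; z up, +y is the way carriage and blades advance, -x the side of the cam lever. Base x -36..36, y -173..36 mm, 10 mm high. Nest block x -22..22, y -27..27 mm, its white top 36 mm above the origin. The watch goes in with its lugs along this x axis, clear of the pins, either way round.
- nest_seat (a point): Point at the centre of the nest's flat top, where the centre of the watch's underside must come; axes as bezel_lifter. Four white pins, 6 mm thick, 7 mm tall, with coned tips, stand round it at x +-17.5, y +-20.9 mm and locate the 46 mm case with 1.5 to 2 mm play all round.
- dive_watch: Loose steel watch head, about 110 g, dial up on the mat. Origin: centre of underside; x along the lugs, crown to y +27 mm. Case 46 mm across, 10 mm high; flat lug pairs to x +-26 mm (22 mm wide, 1.5 to 8.5 mm up): 52 mm over the lugs is the best grip from above, fingertips 2 mm off the mat. Over the case a 3.5 mm slit, then a 15 g bezel 44 mm across, 13.5 to 18.5 mm up.
- bezel (a joint): How far the bezel ring is raised off the watch case, m: 0 seated, up to 0.012; it slides easily along the watch's axis and drops back when nothing holds it up.
- carriage (a joint): Slide of the aluminium carriage, m: starts 0 to 0.010 (back), 0.052 fully home against its stop. Home, the blades lie 11 mm above the nest's top, under both sides of the bezel and past the watch's middle. About 4 N of friction; it stays where it is left.
- carriage_knob (a point): Centre of the flat top of the black upright knob at the rear of the carriage, 62 mm above the lifter's origin; it moves with the carriage; axes as bezel_lifter. Knob head 16 mm across and 16 mm high on a 10 mm stem. Pinch or push it.
- fork: Steel lifting fork on the carriage, axes as bezel_lifter, kept level and driven only by the lever's eccentrics: its origin is 32.6 mm above the lifter's origin at rest, 40.6 mm at the highest lift, moving 9.5 mm forward as it rises. Two blades along +y, 6.5 mm wide, 2 mm thick, 35 mm apart inside, undersides 14.1 mm above its origin; the bezel rises after the first 1 mm or so.
- cam_lever: Cam lever on the carriage. Origin: its pivot, in the plane of the ball's swing, 31 mm above the lifter's origin; x along the lifter's x, z out along the arm. At rest it lies back to the lifter's -y, 0.17 rad above level; swings up and over to +y. Lifts most when straight up; past that (to 0.5 rad over) the fork sinks. Springs (0.05 to 0.2 N m) throw it back if let go.
- lever_ball (a point): Centre of the lever's red ball, 16 mm across, 60 mm from the pivot along the lever's z axis; the arm below it is 7 mm thick. Grip it across the lifter's x axis, so that it can turn between the pads.
- black_loupe: Loose black eye loupe, 31 mm wide, 30 mm high, standing on the board; leave it.
- spare_watch: Loose gold watch head without bezel slit, 41 x 37 x 10 mm, lying on the bench between the board and the tester; leave it.

How it is judged:
On the way, in this order (a step that is already met when the one before it is completed fails the run):
1. the watch sits dial up in the nest, let go, with the carriage still back (horizontal distance between dive_watch and nest_seat below 0.0035 m and z of dive_watch in the frame of nest_seat below 0.0015 m and angle between dive_watch's own z axis and vertical below 0.05 rad and contact force between the fingers and dive_watch below 0.05 N and value of joint carriage below 0.03 m), for 0.2 s.
2. the carriage is home with the blades under the bezel and the lever still down (value of joint carriage above 0.047 m and z of fork in the frame of bezel_lifter below 0.0336 m and value of joint bezel below 0.001 m and horizontal distance between dive_watch and nest_seat below 0.0035 m), for 0.2 s.
At the end, for the whole second after the job is handed in: The gripper holds the cam lever within 0.15 rad of upright, fork at least 7.4 mm above its rest, bezel raised over 5.5 mm and carried by the blades alone, carriage within 6 mm of home, case seated in the nest within 3.5 mm, level (angle between cam_lever's own z axis and vertical below 0.15 rad and z of fork in the frame of bezel_lifter above 0.04 m and value of joint bezel above 0.0055 m and contact force between fork and dive_watch above 0.05 N and contact force between the fingers and cam_lever above 0.5 N and contact force between each of the arm, the fingers and dive_watch below 0.05 N and value of joint carriage above 0.046 m and horizontal distance between dive_watch and nest_seat below 0.0035 m and z of dive_watch in the frame of nest_seat below 0.0015 m and angle between dive_watch's own z axis and vertical below 0.05 rad and angular speed of cam_lever below 0.15 rad/s); the arm keeps its last pose, push and grip.
It fails at once if the bezel is pulled up by the gripper (value of joint bezel above 0.004 m and z of fork in the frame of bezel_lifter below 0.0346 m and contact force between the fingers and dive_watch above 0.2 N).
It fails at once if the loupe or the spare watch is pushed away (distance of any of black_loupe, spare_watch from where it was at the start of the episode above 0.03 m).
It fails at once if the diver's watch is tipped over (angle between dive_watch's own z axis and vertical above 0.8 rad).
It also fails if it takes over 58 s, if anything falls off the work surface, if the arm or the gripper's body presses on something with over 40 N, if the wrist force passes 120 N, or if a joint passes its speed limit or range.

ROBOT

A 6-joint arm with a two-finger parallel gripper is mounted at the origin on a cart in front of the work surface, level with it; the furniture and walls round the work are solid. World frame = base frame: x ahead of the robot, y to its left, z up, the work surface at z = 0. Lengths are in m, angles in rad, forces in N, time in s.
With the tool pointing down it reaches from about 0.425 to 0.95 m from the base axis. Payload 3.5 kg.
Tool frame: the origin (TCP) lies on the centre line of the jaws, within the pads' length; the fingertips stand ctrl.tip_extent ahead of it and the grasp point (between the pads) lies 2 mm behind it (ctrl.tip_extent is the distance from the TCP to the fingertips, in m); z points along the fingers, y is the line along which they close (so a half turn about z gives the same grasp; the last joint's range is limited). The gripper opens to 85 mm and grips with 20 to 120 N. Pads are 22 mm wide; open, the fingers measure 114 mm over their backs; the gripper's body (76 mm by 85 mm) begins 54 mm behind the grasp point. The pads swing forward as they close: fully open they stand 13 mm farther back than shut.
Start: joints at [-1.49, 0.286, 1.577, -0, 1.279, -0.15], TCP at [0.154, -0.657, 0.248] pointing down, gripper open.
Joint ranges: [-2.77, 2.77], [-0.9, 2.22], [0.21, 2.48], [-1.53, 4.67], [0.24, 2.81], [-2.84, 2.84]. Speed limits (rad/s): [2.79, 2.79, 3.14, 3.14, 3.14, 3.14].

INTERFACE

Orientations are given as a 3x3 rotation matrix whose columns are the frame's x, y, z axes.
In Python, from cell import ctrl, get_image, get_calibration, workorder, finder gives the robot as it stands. Calls block until the motion is done:
- ctrl.goto(position, orientation): joint-space move of the TCP to a pose.
- ctrl.move_l(position, orientation=None, feed=0.15): straight line of the TCP; orientation=None keeps the orientation; feed is the mean speed in m/s.
- ctrl.goto_joints(angles): joint-space move.
- ctrl.open_jaws() and ctrl.grab(): open the fingers fully, or close them until they stop; the grip force is fixed at half the most.
- ctrl.pause(seconds).
- ctrl.inverse_kinematics(position, orientation): joint angles nearest the present ones, or None.
- ctrl.read_state(): the state.
- get_image(name): name is "side" or "top" or "wrist"; returns the picture (480x640x3 uint8, red, green, blue); there is no depth.
- get_calibration(name): a dict with "camera_matrix" (3x3 intrinsics, pixels), "pose" (4x4, takes a point from camera to world coordinates). Camera axes: x right, y up, looking along -z (the intrinsics and any distortion apply to the point x, -y, -z); pixel columns grow to the right and rows downward; lengths in m; the calibration is good to about 2 mm. A picture is of the moment at which its call begins: read the wrist's pose just before it. get_calibration takes no time and is no camera call; for the wrist camera it gives the pose at the moment of the call.
A pose or a line that the arm cannot do raises ctrl.PlanningError and nothing moves.
- workorder.hand_in(): hands the job in; it is judged then, once.
Trained networks look in the newest picture that a camera, given by its name, has taken for a name from the list of things; names that differ only in an ending like _2 or _b are one class to them, and where a whole thing is asked for, a point or a joint stands for the part that bears it (a point fixed in the world has none). Each returns a list of dicts, best first, with "conf" (0 to 1); they miss things now and then, are a little off and sometimes report something else, mostly with a low value. They report only what shows in the picture. A call takes as long as a camera call.
- finder.cut_out(label, camera): "mask" (480x640 bool, what is visible of it) and "at" ([row, column] as shares, 0 to 1, of the picture: columns of its width, rows of its height, amid what is visible of it).
- finder.mark_of(label, camera): "at" ([row, column] as shares, 0 to 1, of the picture: columns of its width, rows of its height: a listed point, or the origin of a listed thing).
The state is a dict: "t": time; "joint_positions": joint angles; "joint_velocities": joint speeds; "effort": joint torques, N m; "position": TCP position; "tool_rot": TCP orientation; "contact_force": force on the tool from outside, world axes, zero at the start; "moment": the same for the moment, N m; "opening": opening from 0.0 (shut) to 1.0 (fully open); "finger_force": force on a finger pad.
Only numpy, scipy, OpenCV 4.12 (cv2) and the standard library are available. Lean on these libraries where they do the work, as an engineer would, in place of code of your own. Each camera call takes 0.05 s, during which the arm holds its last target. There are 200 camera calls.

## Working session

There is one attempt and no reset: what is moved stays moved. The work goes in short steps, each a Python script; the robot and the scene stay as the last script left them, time stands still between calls to the robot, and variables do not carry over. Pictures are saved under pics/ and viewed, at most 10 in all, crops included, and the job is handed in when it is done.

```bash
ls; mkdir -p pics
python3 - <<'E'
from cell import ctrl,get_image,get_calibration,finder
import cv2,numpy as np
print(ctrl.tip_extent)
for c in("top","side"):
    im=get_image(c); cv2.imwrite(f"pics/{c}0.png",im[:,:,::-1])
    k=get_calibration(c); print(c,k["camera_matrix"].tolist(),np.round(k["pose"],3).tolist(),[x for x in k if x not in("camera_matrix","pose")])
    for n in["work_board","bezel_lifter","nest_seat","dive_watch","carriage_knob","lever_ball","cam_lever","fork","black_loupe","spare_watch"]:
        print(n,[(round(d["conf"],2),(np.array(d["at"])*[480,640]).round(1).tolist()) for d in finder.mark_of(n,c)[:2]])
s=ctrl.read_state();print(s["t"],s["contact_force"],s["tool_rot"])
E
```

```text
pics
0.017
top [[556.459672931555, 0.0, 315.9882439101232], [0.0, 556.459672931555, 239.81570334583304], [0.0, 0.0, 1.0]] [[0.003, 0.992, -0.128, 0.358], [-1.0, 0.003, 0.002, -0.296], [0.002, 0.128, 0.992, 0.922], [0.0, 0.0, 0.0, 1.0]] []
work_board [(0.82, [228.6, 284.1]), (0.7, [310.9, 344.2])]
bezel_lifter [(0.71, [187.6, 260.9])]
nest_seat [(0.78, [186.9, 254.2])]
dive_watch [(0.95, [277.9, 254.9])]
carriage_knob [(0.78, [236.1, 336.6])]
lever_ball [(0.8, [266.0, 328.0])]
cam_lever [(0.71, [232.2, 281.8]), (0.68, [245.7, 297.4])]
fork [(0.58, [227.4, 318.9])]
black_loupe []
spare_watch [(0.86, [238.4, 402.2])]
side [[526.1183519882303, 0.0, 325.78046363776747], [0.0, 526.1183519882303, 239.1647591466605], [0.0, 0.0, 1.0]] [[0.977, 0.104, -0.187, 0.312], [-0.213, 0.449, -0.868, -1.016], [-0.006, 0.888, 0.461, 0.474], [0.0, 0.0, 0.0, 1.0]] []
work_board [(0.41, [246.0, 284.8])]
bezel_lifter [(0.82, [238.8, 362.4])]
nest_seat [(0.98, [219.8, 363.3])]
dive_watch [(0.74, [247.4, 282.4])]
carriage_knob [(0.96, [242.7, 333.4])]
lever_ball [(0.72, [257.3, 302.5]), (0.64, [293.4, 266.5])]
cam_lever [(0.66, [244.0, 319.8])]
fork [(0.8, [249.4, 339.4])]
black_loupe [(0.81, [292.7, 265.0])]
spare_watch [(0.75, [341.8, 361.1])]
1.1 [-0.30234187  0.65717492  0.39856829] [[ 9.73481487e-01  2.28765807e-01  2.25943849e-05]
 [ 2.28765806e-01 -9.73481487e-01  2.06902345e-05]
 [ 2.67284336e-05 -1.49727375e-05 -1.00000000e+00]]
```

View pics/top0.png

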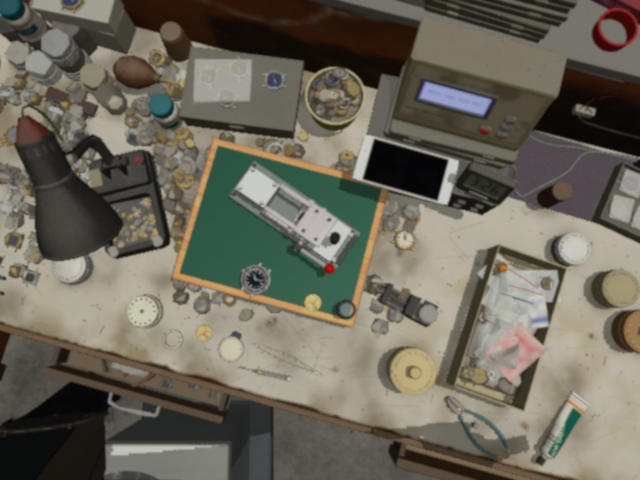

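View pics/side0.png

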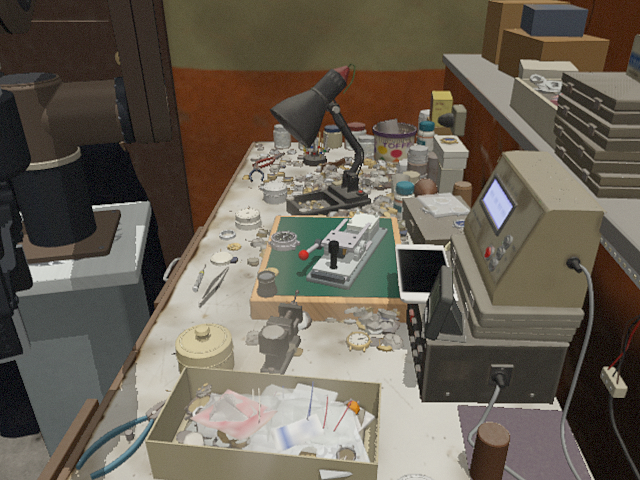

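The top view shows the nest's white top at (254,187), the watch at (256,278), the knob at (336,238) and the red ball at (329,268). The loupe is at (345,309) and the gold watch at (403,240). The side view agrees. Next I'll get coarse positions, then refine with the wrist camera.

```bash
cat > h.py <<'E'
from cell import ctrl,get_image,get_calibration,finder,workorder
import cv2,numpy as np
def ray(k,rc):
    K=k["camera_matrix"];P=np.array(k["pose"])
    d=np.array([(rc[1]-K[0][2])/K[0][0],-(rc[0]-K[1][2])/K[1][1],-1.])
    return P[:3,3],P[:3,:3]@d
def onz(k,rc,z):
    o,d=ray(k,rc); return o+d*(z-o[2])/d[2]
def proj(k,p):
    P=np.array(k["pose"]);c=P[:3,:3].T@(np.array(p)-P[:3,3]);K=k["camera_matrix"]
    return np.array([K[1][2]+K[1][1]*(-c[1])/(-c[2]),K[0][2]+K[0][0]*c[0]/(-c[2])])
def marks(n,c): return [(d["conf"],np.array(d["at"])*[480,640]) for d in finder.mark_of(n,c)]
def down(yaw):  # tool y (closing line) along yaw direction
    y=np.array([np.cos(yaw),np.sin(yaw),0]);z=np.array([0,0,-1.]);return np.c_[np.cross(y,z),y,z]
E
python3 - <<'E'
from h import *
Z=dict(nest_seat=.076,dive_watch=.04,carriage_knob=.102,lever_ball=.081,black_loupe=.04,spare_watch=0.,fork=.0726,cam_lever=.071)
for c in("top","side"):
    get_image(c);k=get_calibration(c)
    for n,z in Z.items():
        m=marks(n,c)
        print(c,n,[(round(a,2),onz(k,p,z).round(4).tolist()) for a,p in m[:2]])
k=get_calibration("wrist");s=ctrl.read_state()
P=np.array(k["pose"]);R=np.array(s["tool_rot"])
print("cam in tool",(R.T@(P[:3,3]-s["position"])).round(4),(R.T@P[:3,:3]).round(3).tolist(),k["camera_matrix"])
E
```

```text
top nest_seat [(0.67, [0.5497, -0.2066, 0.076])]
top dive_watch [(0.86, [0.4055, -0.2059, 0.04])]
top carriage_knob [(0.81, [0.4679, -0.3261, 0.102])]
top lever_ball [(0.95, [0.4286, -0.3157, 0.081]), (0.74, [0.5473, -0.2094, 0.081])]
top black_loupe [(0.82, [0.3645, -0.3456, 0.04])]
top spare_watch [(0.62, [0.4758, -0.4387, 0.0]), (0.6, [0.5696, -0.2, 0.0])]
top fork [(0.86, [0.4878, -0.304, 0.0726])]
top cam_lever [(0.86, [0.4615, -0.2667, 0.071]), (0.7, [0.5482, -0.2098, 0.071])]
side nest_seat [(0.76, [0.5462, -0.2146, 0.076]), (0.52, [0.3997, -0.2739, 0.076])]
side dive_watch [(0.77, [0.4126, -0.2125, 0.04])]
side carriage_knob [(0.91, [0.4733, -0.3332, 0.102])]
side lever_ball [(0.92, [0.4292, -0.3177, 0.081]), (0.25, [0.3589, -0.412, 0.081])]
side black_loupe [(0.97, [0.3669, -0.3502, 0.04])]
side spare_watch [(0.62, [0.4833, -0.4462, 0.0])]
side fork [(0.58, [0.4904, -0.2951, 0.0726])]
side cam_lever [(0.62, [0.4598, -0.2637, 0.071]), (0.55, [0.4924, -0.2873, 0.071])]
cam in tool [ 7.730e-02  1.000e-04 -1.261e-01] [[0.001, 0.954, 0.301], [1.0, -0.001, -0.001], [-0.001, 0.301, -0.954]] [[429.69701477   0.         319.80797136]
 [  0.         429.69701477 247.20695212]
 [  0.           0.           1.        ]]
```

Run:
```python
from h import *
ctrl.goto([.46,-.24,.20],down(np.radians(-34.4)))
print(ctrl.read_state()["t"],ctrl.read_state()["position"],ctrl.read_state()["joint_positions"],ctrl.tip_extent)
k=get_calibration("wrist");im=get_image("wrist");cv2.imwrite("pics/w1.png",im[:,:,::-1])
Z=dict(nest_seat=.076,bezel_lifter=.04,dive_watch=.04,carriage_knob=.102,lever_ball=.081,black_loupe=.04,fork=.0726,cam_lever=.071)
for n,z in Z.items():
    print(n,[(round(a,2),p.round(1).tolist(),onz(k,p,z).round(4).tolist()) for a,p in marks(n,"wrist")[:2]])
for n in("dive_watch",):
    for d in finder.cut_out(n,"wrist")[:2]: print(n,d["conf"],np.array(d["at"])*[480,640],d["mask"].sum()); np.save("mw.npy",d["mask"])
```

```text
3.8833 [ 0.46000967 -0.24095837  0.20028554] [-6.77956082e-01 -1.32462405e-02  2.00097914e+00 -2.48487198e-04
  1.15314897e+00 -7.62402448e-02] 0.017
nest_seat [(0.67, [102.5, 419.5], [0.5521, -0.2049, 0.076])]
bezel_lifter [(0.58, [104.1, 409.7], [0.5534, -0.2063, 0.04]), (0.45, [356.7, 416.3], [0.464, -0.366, 0.04])]
dive_watch [(0.7, [224.6, 224.8], [0.4082, -0.202, 0.04])]
carriage_knob [(0.7, [361.0, 414.1], [0.47, -0.3269, 0.102])]
lever_ball [(0.76, [368.5, 341.2], [0.4244, -0.3187, 0.081]), (0.51, [293.6, 407.3], [0.4878, -0.2973, 0.081])]
black_loupe [(0.83, [401.8, 293.3], [0.3633, -0.3461, 0.04])]
fork [(0.73, [294.6, 406.4], [0.4864, -0.3017, 0.0726])]
cam_lever [(0.87, [277.8, 340.4], [0.4576, -0.2686, 0.071])]
dive_watch 0.68 [230.304 225.024] 4292
```

View pics/w1.png

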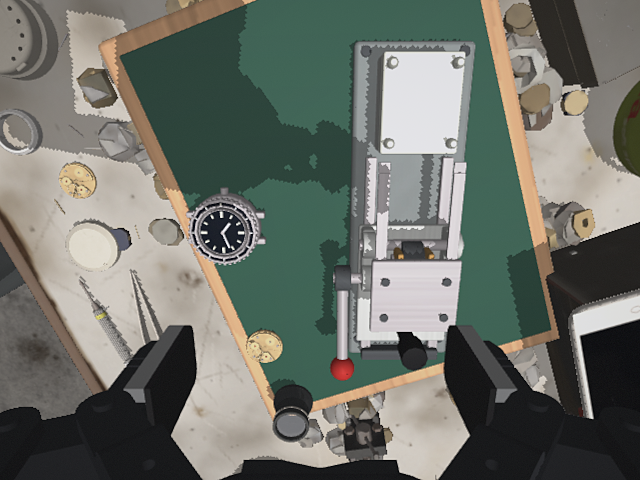

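The watch is at (225,230). Its crown points up at (223,190) and its lugs run about along image x. The nest and its four pins are around (424,103), the knob is at (413,352), the lever ball at (342,369) and the loupe at (293,412). I'll zoom in for the pins and lugs.

Run:
```python
import cv2,numpy as np
im=cv2.imread("pics/w1.png")
a=cv2.resize(im[180:280,180:280],(400,400),interpolation=cv2.INTER_CUBIC)
b=cv2.resize(im[40:160,370:480],None,fx=3.6,fy=3.3333,interpolation=cv2.INTER_CUBIC)
m=np.load("mw.npy");ys,xs=np.nonzero(m);print(xs.min(),xs.max(),ys.min(),ys.max())
cv2.imwrite("pics/z1.png",np.hstack([a,b]))
```

```text
186 265 187 264
```

View pics/z1.png

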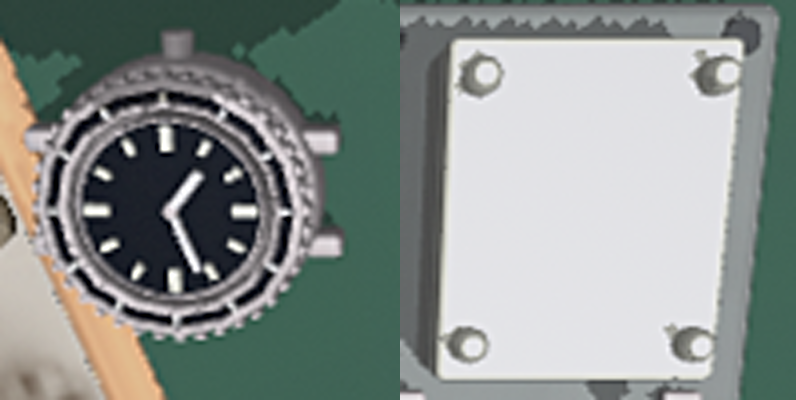

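Run:
```python
from h import *
k=get_calibration("wrist")
def L(p):return (40+p[1]/3.3333-.5, 370+(p[0]-400)/3.6-.5)
def A(p):return (180+p[1]/4-.5,180+p[0]/4-.5)
C=[onz(k,L(p),.076) for p in((451,40),(742,40),(712,380),(437,378))]
print(np.round(C,4).tolist(),[np.linalg.norm(C[i]-C[(i+1)%4]).round(4) for i in range(4)],"ctr",np.mean(C,0).round(4))
ex=[C[1]-C[0],C[2]-C[3]];ey=[C[0]-C[3],C[1]-C[2]]
print([np.degrees(np.arctan2(v[1],v[0])).round(2) for v in ex],[np.degrees(np.arctan2(v[1],v[0])).round(2)-90 for v in ey])
T=[onz(k,L(p),.083) for p in((485,73),(728,73),(700,345),(472,345))];print("pins",np.mean(T,0),[np.linalg.norm(T[i]-T[(i+1)%4]).round(4) for i in range(4)])
w=onz(k,A((171,208)),.0585);print("watch",w)
for a,b,z in(((97,211),(243,211),.056),((176,280),(166,138),.056),((322,243),(322,140),.0485)):
    v=onz(k,A(b),z)-onz(k,A(a),z);print(np.degrees(np.arctan2(v[1],v[0])),np.linalg.norm(v))
cr=onz(k,A((177,45)),.046);v=cr-w;print("crown",np.degrees(np.arctan2(v[1],v[0])),np.linalg.norm(v[:2]))
print("bezel dia",np.linalg.norm(onz(k,A((37,208)),.057)-onz(k,A((306,208)),.057)))
s=ctrl.read_state();print(s["t"],s["opening"])
```

```text
[[0.5492, -0.1708, 0.076], [0.5848, -0.1951, 0.076], [0.5552, -0.2396, 0.076], [0.5194, -0.2147, 0.076]] [np.float64(0.0431), np.float64(0.0534), np.float64(0.0437), np.float64(0.0531)] ctr [ 0.5521 -0.205   0.076 ]
[np.float64(-34.36), np.float64(-34.81)] [np.float64(-34.19), np.float64(-33.64)]
pins [ 0.55229901 -0.20482323  0.083     ] [np.float64(0.0352), np.float64(0.0415), np.float64(0.0349), np.float64(0.0415)]
watch [ 0.4101283  -0.20220444  0.0585    ]
-34.3760075586629 0.0237926523949502
55.59950265679238 0.024000037108985947
53.23054558447393 0.017793775906156595
crown 55.748858378737744 0.02426920473155136
bezel dia 0.04365103587304162
4.3833 1.002083843843407
```

Run:
```python
from h import *
k=get_calibration("wrist");s=ctrl.read_state();R=np.array(s["tool_rot"])
for e in(0,.004,.008,.012,.017,.025,.03):
    print(e,[proj(k,s["position"]+R@np.array([x,y,e])).round(0).tolist() for x,y in((.011,-.0425),(.011,.0425),(-.011,-.0425),(.011,-.057))])
```

```text
0 [[324.0, 189.0], [324.0, 449.0], [382.0, 194.0], [324.0, 144.0]]
0.004 [[318.0, 192.0], [319.0, 446.0], [375.0, 198.0], [318.0, 149.0]]
0.008 [[313.0, 195.0], [313.0, 442.0], [369.0, 201.0], [313.0, 153.0]]
0.012 [[308.0, 198.0], [308.0, 439.0], [362.0, 203.0], [308.0, 157.0]]
0.017 [[302.0, 202.0], [302.0, 436.0], [355.0, 207.0], [302.0, 162.0]]
0.025 [[293.0, 208.0], [293.0, 430.0], [344.0, 212.0], [293.0, 170.0]]
0.03 [[288.0, 211.0], [288.0, 427.0], [338.0, 215.0], [288.0, 174.0]]
```

Run:
```python
import cv2
im=cv2.imread("pics/w1.png")
cv2.imwrite("pics/z2.png",cv2.resize(im[300:460,100:300],(800,600),interpolation=cv2.INTER_CUBIC))
```

```text
(no output)
```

View pics/z2.png

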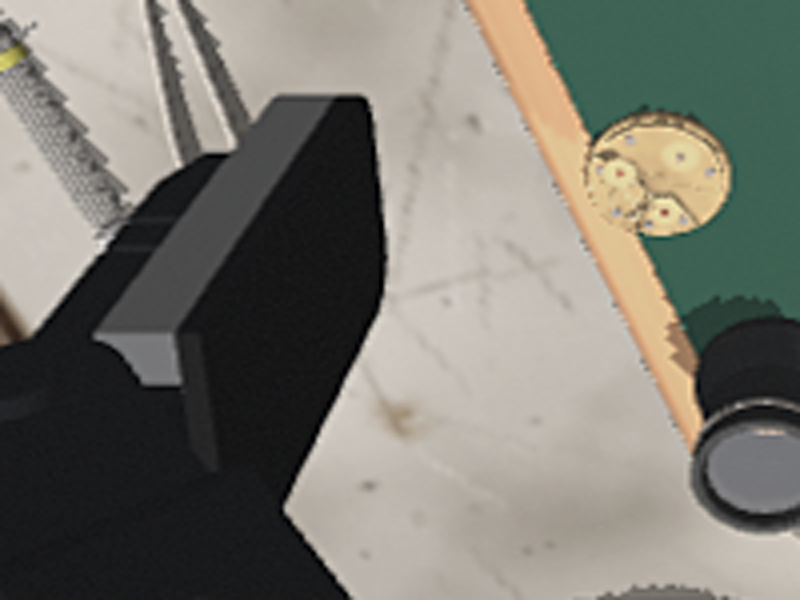

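The open fingertips stand only about 3–4 mm ahead of the TCP, so `tip_extent` is the shut value. At 52 mm opening I estimate 13.6 mm, so TCP z = 0.056 for the pick.

Run:
```python
from h import *
R=down(np.radians(-34.4))
ctrl.goto([.4101,-.2022,.09],R)
ctrl.move_l([.4101,-.2022,.056],R,feed=.08)
print(ctrl.read_state()["contact_force"])
ctrl.grab()
s=ctrl.read_state();print(s["t"],s["opening"],s["finger_force"],s["contact_force"])
ctrl.move_l([.4101,-.2022,.135],R,feed=.15)
ctrl.move_l([.5522,-.2049,.135],R,feed=.2)
s=ctrl.read_state();print(s["t"],s["opening"],s["finger_force"],s["contact_force"],s["position"])
k=get_calibration("wrist");im=get_image("wrist");cv2.imwrite("pics/w2.png",im[:,:,::-1])
for n,z in dict(nest_seat=.076,dive_watch=.119).items():
    print(n,[(round(a,2),p.round(1).tolist(),onz(k,p,z).round(4).tolist()) for a,p in marks(n,"wrist")[:2]])
cv2.imwrite("pics/z3.png",cv2.resize(im[170:410,190:450,::-1],(780,600)[:1]+(600,),interpolation=cv2.INTER_CUBIC))
```

```text
[-0.43285617  0.91672434 -0.57247048]
6.0083 0.5583309646666057 60.54081380367279 [-1.26243767  1.90751549  6.19998274]
7.5417 0.5588198505565825 61.827038526535034 [-0.54438283 -0.609045   -1.55339362] [ 0.55109201 -0.20444377  0.13369898]
nest_seat [(0.98, [285.8, 323.9], [0.553, -0.2054, 0.076])]
dive_watch [(0.93, [329.4, 320.8], [0.5523, -0.2039, 0.119])]
```

View pics/w2.png

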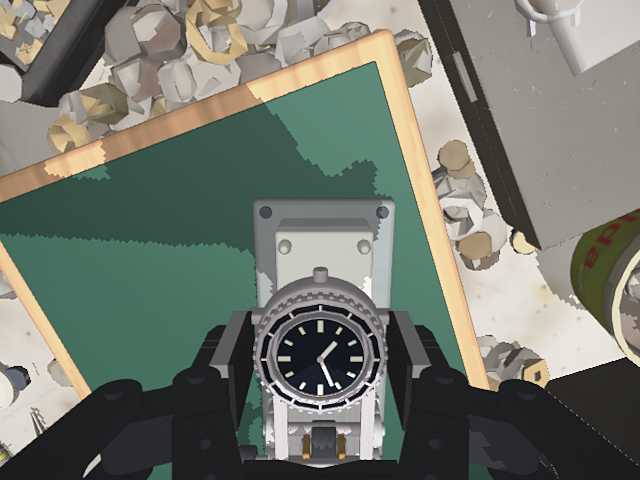

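The watch is held level at (320,358) over the nest, with its crown up at (320,275). The two far pins are at (285,247) and (364,246). I'll zoom to measure the offset.

View pics/z3.png

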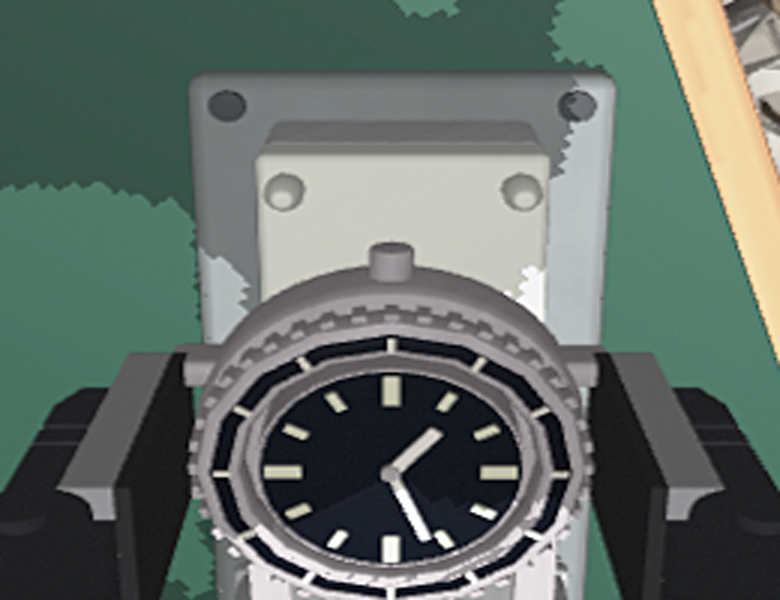

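Run:
```python
from h import *
k=get_calibration("wrist");s=ctrl.read_state();R=np.array(s["tool_rot"]);t=s["position"]
print(t,s["t"])
def Z(p):return (170+p[1]/2.5-.5,190+p[0]/3-.5)
b=t[2]-.016
f=lambda p,z:(R.T@(onz(k,Z(p),z)-t))[:2].round(4)*1000   # tool x = lifter y, tool y = lifter x
for dz in(.014,.016,.0185):print("dial",dz,f((391,472),b+dz))
print("crown",f((391,250),b+.0075),f((391,243),b+.005))
print("pins",f((287,186),.083),f((520,186),.083),"edge",f((258,155),.076),f((549,155),.076))
print("lug corners",f((187,346),b+.0085),f((597,346),b+.0085), "baseedge",f((190,75),.05),f((615,75),.05))
print("yaw",np.degrees(np.arctan2(R[1,1],R[0,1])))
```

```text
[ 0.55112191 -0.20480284  0.13464363] 7.6917
dial 0.014 [-3.   0.3]
dial 0.016 [-1.7  0.3]
dial 0.0185 [-0.2  0.3]
crown [26.8  0.3] [26.9  0.3]
pins [ 22.5 -14.6] [22.5 19. ] edge [ 26.1 -19.4] [26.1 23.8]
lug corners [ 13.2 -22.9] [13.2 23.8] baseedge [ 35.4 -32.9] [35.4 37.5]
yaw -34.435064482990285
```

Run:
```python
from h import *
R=down(np.radians(-34.4))
ctrl.move_l([.5538,-.2060,.104],R,feed=.1); ctrl.pause(.3)
s=ctrl.read_state();t=s["position"];print(s["t"],t,s["contact_force"])
k=get_calibration("wrist");im=get_image("wrist");cv2.imwrite("pics/w3.png",im[:,:,::-1])
cv2.imwrite("pics/z4.png",cv2.resize(im[220:400,220:420,::-1],(800,600),interpolation=cv2.INTER_CUBIC))
Rt=np.array(s["tool_rot"])
for y,x,z in((.0209,.0175,.083),(.0209,-.0175,.083),(.027,.022,.076)): print(proj(k,[*(t[:2]+(Rt@[y,x,0])[:2]),z]))
```

```text
8.45 [ 0.55417344 -0.206188    0.10470948] [ 0.67312239 -0.04178837 -1.22609322]
[271.95213002 366.3675572 ]
[271.95084626 271.13633133]
[250.29242854 376.83379856]
```

View pics/z4.png

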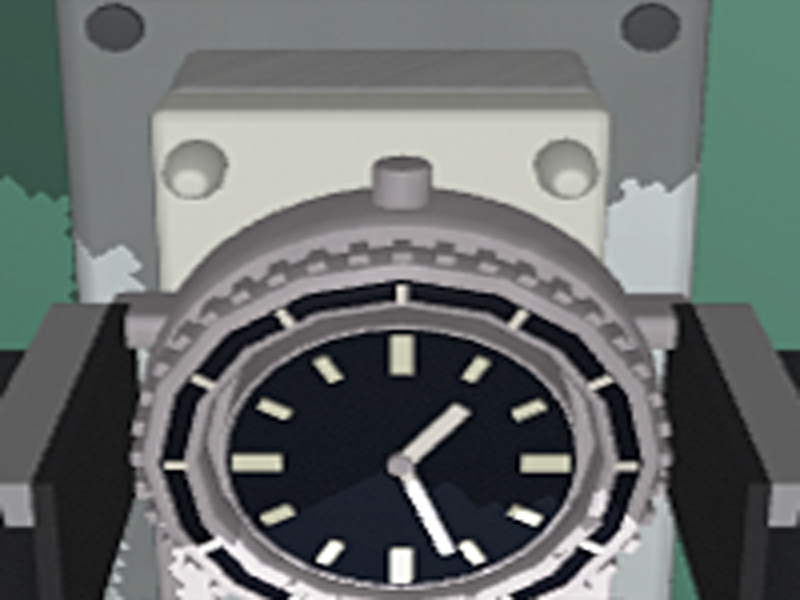

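The pin tips are at (187,181) and (573,182) in the zoom, with their mid column at 380. The watch centre is at column 402, so it sits too far toward +x. I'll compute that.

Run:
```python
from h import *
k=get_calibration("wrist");s=ctrl.read_state();R=np.array(s["tool_rot"]);t=s["position"]
def Z(p):return (220+p[1]/3.3333-.5,220+p[0]/4-.5)
b=t[2]-.016
f=lambda p,z:(R.T@(onz(k,Z(p),z)-t))[:2].round(4)*1000
print("t",t)
print("watch",f((402,465),b+.0165),"bez",f((136,460),b+.016),f((669,460),b+.016),"crown",f((402,160),b+.0075),"lug",f((120,296),b+.0085),f((678,305),b+.0085))
print("pins",f((187,181),.083),f((573,182),.083),"edge",f((152,110),.076),f((609,110),.076))
print("case-front",f((402,190),b+.01))
```

```text
t [ 0.55411826 -0.20615202  0.10459794]
watch [-1.7  0.4] bez [ -1.4 -21.9] [-1.4 22.8] crown [27.5  0.4] lug [ 13.1 -23.7] [12. 24.]
pins [ 20.2 -19.4] [20.1 16.1] edge [ 26.1 -23.3] [26.2 20. ]
case-front [25.3  0.4]
```

Run:
```python
from h import *
k=get_calibration("wrist");s=ctrl.read_state();R=np.array(s["tool_rot"]);t=np.array(s["position"])
P=np.array(k["pose"]);Ct=np.eye(4);Ct[:3,:3]=R.T@P[:3,:3];Ct[:3,3]=R.T@(P[:3,3]-t)
T=np.eye(4);T[:3,:3]=down(np.radians(-34.4));T[:3,3]=[.46001,-.24096,.20029]
k1=dict(k);k1["pose"]=T@Ct
A=lambda p:(180+p[1]/4-.5,180+p[0]/4-.5)
g=np.array([.4101,-.2022,0])
f=lambda p,z:((T[:3,:3].T@(onz(k1,A(p),z)-g))[:2]*1000).round(1)
print("lugs",f((341,128),.0485),f((342,256),.0485),"crown",f((177,30),.0475),"bezel l r",f((37,208),.057),f((306,208),.057),"bot",f((176,335),.0585),"dial",f((170,210),.0565),f((170,210),.0585))
```

```text
lugs [10.2 27.1] [-11.9  26.5] crown [26.3  0.9] bezel l r [ -1.2 -21.7] [-1.2 22. ] bot [-22.6  -0.2] dial [-1.7 -0.2] [-1.1  0.3]
```

Run:
```python
from h import *
R=down(np.radians(-34.4)); c=np.array([.5519,-.2052])
f0=None
for z in(.104,.0985,.0955,.0935,.0925):
    ctrl.move_l([*c,z],R,feed=.04)
    if z==.104: ctrl.pause(.2)
    s=ctrl.read_state();print(z,s["t"],np.round(s["position"],4),s["contact_force"].round(1),s["moment"].round(2))
    if s["contact_force"][2]>8: break
```

```text
0.104 8.95 [ 0.5519 -0.2052  0.104 ] [-0.6  0.9 -1.4] [ 0.01 -0.03 -0.05]
0.0985 9.2417 [ 0.5515 -0.205   0.0978] [-0.3  0.2 -1.2] [ 0.04 -0.07  0.02]
0.0955 9.4917 [ 0.5518 -0.2051  0.0952] [-0.3 -0.2 -1.8] [-0.01 -0.06 -0.  ]
0.0935 9.7417 [ 0.552  -0.2053  0.0936] [-0.6 -0.2 -1.5] [-0.01  0.   -0.03]
0.0925 9.9917 [ 0.5521 -0.2053  0.0935] [-2.6  1.2  5. ] [ 0.17  0.39 -0.03]
```

Run:
```python
from h import *
R=down(np.radians(-34.4)); c=np.array([.5519,-.2052])
ctrl.open_jaws(); s=ctrl.read_state();print(s["t"],s["contact_force"].round(1),s["opening"])
ctrl.move_l([*(c-.02*np.array([.565,.825])),.17],R,feed=.2); ctrl.pause(.2)
s=ctrl.read_state();print(s["t"],s["position"],s["contact_force"])
k=get_calibration("wrist");im=get_image("wrist");cv2.imwrite("pics/w4.png",im[:,:,::-1])
for n,z in dict(nest_seat=.076,dive_watch=.076,carriage_knob=.102,lever_ball=.081,fork=.0726).items():
    print(n,[(round(a,2),p.round(1).tolist(),onz(k,p,z).round(4).tolist()) for a,p in marks(n,"wrist")[:2]])
```

```text
10.4583 [ 0.1 -0.4 -0.3] 0.9983081733295158
11.2083 [ 0.53968464 -0.22083771  0.16776557] [ 0.06067494 -0.68492916 -0.41019925]
nest_seat [(0.25, [407.4, 323.6], [0.4891, -0.299, 0.076])]
dive_watch [(0.94, [229.0, 323.8], [0.5518, -0.207, 0.076])]
carriage_knob [(0.24, [390.5, 253.7], [0.4761, -0.2528, 0.102])]
lever_ball []
fork [(0.65, [406.9, 321.6], [0.4868, -0.3002, 0.0726])]
```

View pics/w4.png

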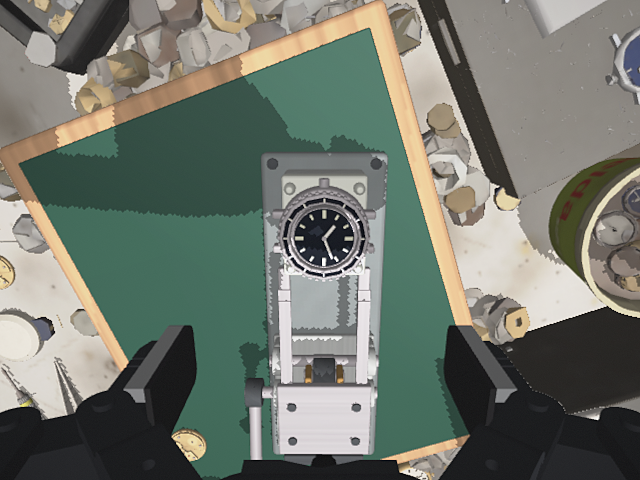

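The watch sits at the nest with the blades clear below it. I'll press lightly on the dial with shut fingers to confirm the height, then pinch the knob.

Run:
```python
from h import *
R=down(np.radians(-34.4))
ctrl.move_l([.5521,-.2050,.135],R,feed=.15)
ctrl.grab()
for z in(.118,.116,.114,.112,.110,.108):
    ctrl.move_l([.5521,-.2050,z],R,feed=.04)
    s=ctrl.read_state();print(z,s["t"],np.round(s["position"],4),s["contact_force"].round(1))
    if s["contact_force"][2]>5: break
ctrl.move_l([.5521,-.2050,.14],R,feed=.2)
ctrl.open_jaws()
t=[.469,-.3263]
ctrl.goto([*t,.14],R)
ctrl.move_l([*t,.125],R); ctrl.pause(.15)
s=ctrl.read_state();print(s["t"],s["position"])
k=get_calibration("wrist");im=get_image("wrist");cv2.imwrite("pics/w5.png",im[:,:,::-1])
for n,z in dict(dive_watch=.076,carriage_knob=.102,lever_ball=.081).items():
    print(n,[(round(a,2),p.round(1).tolist(),onz(k,p,z).round(4).tolist()) for a,p in marks(n,"wrist")[:2]])
```

```text
0.118 13.2667 [ 0.552  -0.2049  0.1176] [-0.5  0.   0.4]
0.116 13.5167 [ 0.5521 -0.205   0.116 ] [-1.  -0.  -0.8]
0.114 13.7667 [ 0.552  -0.2049  0.1139] [-0.6  1.2  0.2]
0.112 14.0167 [ 0.552  -0.2049  0.1118] [0.4 0.8 0.2]
0.11 14.2667 [ 0.5525 -0.2052  0.1111] [-1.3  0.8  6.2]
16.3917 [ 0.46967536 -0.32568928  0.12533826]
dive_watch [(0.65, [337.9, 226.9], [0.4224, -0.3201, 0.076])]
carriage_knob [(0.66, [321.1, 324.0], [0.4713, -0.3268, 0.102])]
lever_ball [(0.77, [336.3, 224.1], [0.4245, -0.3171, 0.081])]
```

The dial was touched at tip height 0.094, so the watch is seated. Now I'll pinch the knob and advance the carriage.

Run:
```python
from h import *
R=down(np.radians(-34.4)); u=np.array([np.sin(np.radians(34.4)),np.cos(np.radians(34.4))])
p=np.array([.4702,-.3265])
ctrl.move_l([*p,.104],R,feed=.08)
print(ctrl.read_state()["contact_force"].round(1))
ctrl.grab();s=ctrl.read_state();print(s["t"],s["opening"],s["finger_force"],s["contact_force"].round(1),s["position"])
d=0
for d in [.036,.040,.043,.046,.048,.050,.052,.054,.056]:
    ctrl.move_l([*(p+d*u),.104],R,feed=.05 if d<.04 else .03)
    s=ctrl.read_state();f=s["contact_force"]
    print(d,round(s["t"],2),np.round(s["position"],4),f.round(1),"along",(f[:2]@u).round(1),"trav",((s["position"][:2]-p)@u).round(4))
    if f[:2]@u<-18: break
```

```text
[0.  0.4 1.1]
17.6667 0.15954259561613948 58.69581152801402 [-3.1  1.6  4.2] [ 0.46990235 -0.32631426  0.10444677]
0.036 18.53 [ 0.49   -0.297   0.1044] [-5.3  1.4  5.4] along -1.9 trav 0.0355
0.04 18.82 [ 0.4922 -0.2938  0.1045] [-4.9  0.2  5.3] along -2.6 trav 0.0394
0.043 19.07 [ 0.4938 -0.2914  0.1044] [-5.6  0.8  5.3] along -2.6 trav 0.0423
0.046 19.32 [ 0.4952 -0.2893  0.1044] [-6.2 -0.8  4.9] along -4.2 trav 0.0448
0.048 19.57 [ 0.4953 -0.2892  0.1045] [-10.2  -5.3   5.3] along -10.1 trav 0.045
0.05 19.82 [ 0.4954 -0.2891  0.1045] [-12.9  -9.    5.7] along -14.7 trav 0.0451
0.052 20.07 [ 0.4955 -0.289   0.1045] [-17.4 -14.    6.5] along -21.4 trav 0.0452
```

Run:
```python
from h import *
R=down(np.radians(-34.4)); u=np.array([np.sin(np.radians(34.4)),np.cos(np.radians(34.4))])
ctrl.open_jaws()
p=np.array(ctrl.read_state()["position"][:2])
ctrl.move_l([*p,.135],R,feed=.2)
ctrl.move_l([*p,.18],R,feed=.2); ctrl.pause(.15)
s=ctrl.read_state();print(s["t"],s["position"])
k=get_calibration("wrist");im=get_image("wrist");cv2.imwrite("pics/w6.png",im[:,:,::-1])
n0=np.array([.5522,-.2049]); v=np.array([u[1],-u[0]])
for n,z in dict(dive_watch=.076,carriage_knob=.102,lever_ball=.081,fork=.0726,cam_lever=.071).items():
    print(n,[(round(a,2),p.round(1).tolist(),onz(k,p,z).round(4).tolist(),((onz(k,p,z)[:2]-n0)@np.c_[v,u]*1000).round(1)) for a,p in marks(n,"wrist")[:2]])
```

```text
21.5917 [ 0.49894008 -0.28256182  0.17800422]
dive_watch [(0.82, [79.6, 317.7], [0.5502, -0.2059, 0.076], array([-1.1, -2. ]))]
carriage_knob [(0.95, [286.8, 321.9], [0.4955, -0.2897, 0.102], array([   1.2, -102. ]))]
lever_ball [(0.91, [302.7, 247.5], [0.4502, -0.2813, 0.081], array([ -41. , -120.7]))]
fork [(0.92, [213.5, 321.2], [0.5129, -0.2637, 0.0726], array([  0.8, -70.7]))]
cam_lever [(0.92, [194.0, 243.6], [0.4837, -0.231, 0.071], array([-41.8, -60.2]))]
```

View pics/w6.png

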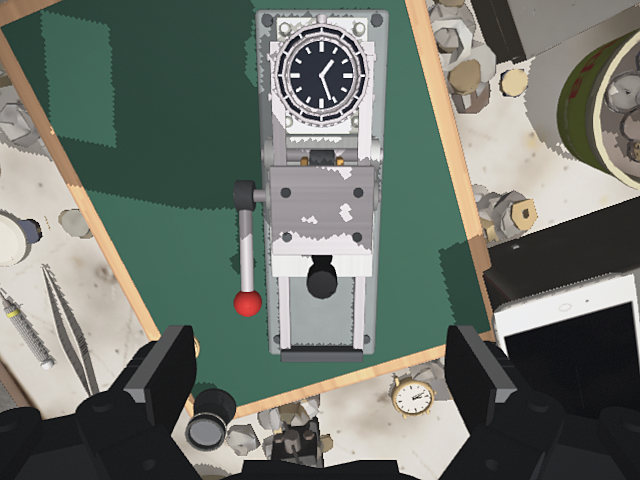

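The watch sits at (321,75) with the blades reaching under its bezel. The knob is at (322,280), the red ball at (247,303) and the lever pivot at (244,194). The loupe and gold watch haven't moved. I'll take the ball with the tool tilted 30°, coming from the rear so it clears the knob.

```bash
cat >> h.py <<'E'
a0=np.radians(34.4);u3=np.array([np.sin(a0),np.cos(a0),0]);v3=np.array([np.cos(a0),-np.sin(a0),0]);k3=np.array([0,0,1.])
def tilt(al):
    z=u3*np.sin(al)-k3*np.cos(al);return np.c_[np.cross(v3,z),v3,z]
E
python3 - <<'E'
from h import *
R=tilt(np.radians(30)); ball=np.array([.4505,-.2813,.0812])
p=ball-.009*R[:,2]-.002*R[:,0]
print(p,[ctrl.inverse_kinematics(q,R) for q in(p-.06*R[:,2],p,p+u3*.059+k3*.05)])
ctrl.goto(p-.06*R[:,2],R)
ctrl.move_l(p-.012*R[:,2],R,feed=.15); 
s=ctrl.read_state();print(s["t"],s["contact_force"].round(1))
k=get_calibration("wrist");im=get_image("wrist");cv2.imwrite("pics/w7.png",im[:,:,::-1])
for a,q in marks("lever_ball","wrist")[:2]:
    c=onz(k,q,.0812);print(a,q,c,"tool",(R.T@(c-s["position"])*1000).round(1), "expect",proj(k,ball))
E
```

```text
[ 0.4469791  -0.28644215  0.08799423] [array([-1.02634904,  0.16557632,  1.99624096,  0.4996071 ,  1.25454507,
       -0.65074847]), array([-0.97457002,  0.23567834,  2.02880412,  0.53643296,  1.14483351,
       -0.6666093 ]), array([-0.86818544,  0.13903268,  2.03088216,  0.5481102 ,  1.18196681,
       -0.53426683])]
22.95 [-0.  -0.2  0. ]
0.91 [322.896 316.672] [ 0.45009704 -0.28089393  0.0812    ] tool [ 0.8 -0.9 20.8] expect [323.18832975 318.15062823]
```

Run:
```python
from h import *
R=tilt(np.radians(30)); ball=np.array([.4505,-.2813,.0812])
p=ball-.009*R[:,2]-.002*R[:,0]-.0005*v3
ctrl.move_l(p,R,feed=.05);s=ctrl.read_state();print(s["contact_force"].round(1))
ctrl.grab();s=ctrl.read_state();print(s["t"],s["opening"],s["finger_force"],s["contact_force"].round(1),np.round(s["position"]-p,4))
B=lambda th:.06*(-u3*np.cos(th)+k3*np.sin(th))
for th in np.linspace(.17,np.pi/2,8)[1:]:
    ctrl.move_l(p+B(th)-B(.17),R,feed=.06)
    s=ctrl.read_state();f=s["contact_force"];print(round(th,2),round(s["t"],2),f.round(1),s["opening"].round(3),np.round(s["position"]-(p+B(th)-B(.17)),4))
    if np.linalg.norm(f)>35: print("STOP");break
np.save("pl.npy",p)
ctrl.pause(.3);s=ctrl.read_state();print(s["t"],s["contact_force"],s["finger_force"])
k=get_calibration("wrist");im=get_image("wrist");cv2.imwrite("pics/w8.png",im[:,:,::-1])
im2=get_image("side");cv2.imwrite("pics/s8.png",cv2.resize(im2[170:270,290:410,::-1],(600,500),interpolation=cv2.INTER_CUBIC))
a=cv2.resize(im[:,:,::-1],(480,360));b=cv2.resize(im2[150:280,270:420,::-1],(415,360),interpolation=cv2.INTER_CUBIC)[:,50:370]
cv2.imwrite("pics/c8.png",np.hstack([a,b]))
for c in("wrist","side"):
    kk=get_calibration(c)
    for n in("lever_ball","cam_lever","fork","dive_watch","carriage_knob"): print(c,n,[(round(q[0],2),q[1].round(1)) for q in marks(n,c)[:1]])
```

```text
[ 0.4  0.7 -0.9]
24.125 0.13657572698930073 58.50246012210846 [-2.4  0.1  1. ] [-0.0002 -0.0001  0.0002]Traceback (most recent call last):
  File "<stdin>", line 9, in <module>
AttributeError: 'float' object has no attribute 'round'
```

Run:
```python
from h import *
R=tilt(np.radians(30)); ball=np.array([.4505,-.2813,.0812])
p=ball-.009*R[:,2]-.002*R[:,0]-.0005*v3
np.save("pl.npy",p)
B=lambda th:.06*(-u3*np.cos(th)+k3*np.sin(th))
def rep(th):
    s=ctrl.read_state();f=s["contact_force"];print(round(th,2),round(s["t"],2),f.round(1),round(float(s["opening"]),3),round(float(s["finger_force"]),1),np.round(s["position"]-(p+B(th)-B(.17)),4));return np.linalg.norm(f)
T=np.linspace(.17,np.pi/2,8)[1:];rep(T[0])
for th in T[1:4]:
    ctrl.move_l(p+B(th)-B(.17),R,feed=.06)
    if rep(th)>35: print("STOP");break
for c in("wrist","side","top"):
    get_image(c)
    for n,z in(("lever_ball",ball[2]+(B(th)-B(.17))[2]),):
        print(c,[(round(q[0],2),q[1].round(1),onz(get_calibration(c),q[1],z).round(4)) for q in marks(n,c)[:2]],"exp",proj(get_calibration(c),ball+B(th)-B(.17)))
```

```text
0.37 24.48 [-0.5 -2.5 -3. ] 0.137 58.6 [-0.0002  0.     -0.0001]
0.57 24.82 [ 4.2  1.8 -4.6] 0.134 58.6 [0.0006 0.0012 0.0001]
0.77 25.18 [-0.3 -0.2  0.9] 0.003 0.0 [ 0.0004 -0.0007  0.0014]
0.97 25.52 [ 0.1  0.1 -0.3] -0.005 0.0 [0.0002 0.     0.0005]
wrist [] exp [335.75545031 320.57547882]
side [(0.69, array([244.5, 314.6]), array([ 0.4365, -0.3626,  0.1206]))] exp [213.62791737 319.49101411]
top [] exp [237.79176031 290.75106477]
```

The ball slipped out of a too-shallow grip, so the lever should be back at rest. I'll retreat, recheck everything, then grip deeper with a 45° tilt.

Run:
```python
from h import *
R=tilt(np.radians(45))
q=np.array(ctrl.read_state()["position"]);ctrl.move_l(q-.04*tilt(np.radians(30))[:,2],feed=.2)
ctrl.open_jaws()
ball=np.array([.4502,-.2810,.0812])
p=ball-.002*R[:,2]-.003*R[:,0]
print([ctrl.inverse_kinematics(x,R) is not None for x in(p-.08*R[:,2],p,p+u3*.059+k3*.05)])
ctrl.goto(p-.08*R[:,2],R);ctrl.pause(.2)
s=ctrl.read_state();print(s["t"],np.round(s["position"]-(p-.08*R[:,2]),4))
n0=np.array([.5522,-.2049,0])
for c in("wrist","side","top"):
    k=get_calibration(c);im=get_image(c)
    if c=="wrist":
        m=((im[:,:,0]>130)&(im[:,:,1]<70)&(im[:,:,2]<70)).astype(np.uint8);N,l,st,ce=cv2.connectedComponentsWithStats(m)
        for i in range(1,N):
            if st[i,4]>60: print("red",st[i],ce[i],onz(k,ce[i][::-1],.0812))
    for n,z in(("lever_ball",.0812),("cam_lever",.071),("carriage_knob",.102),("dive_watch",.076),("fork",.0726)):
        print(c,n,[(round(a,2),onz(k,x,z).round(4).tolist(),((onz(k,x,z)-n0)@np.c_[v3,u3]*1000).round(1)) for a,x in marks(n,c)[:1]])
```

```text
[True, True, True]
27.525 [0.0008 0.0006 0.0009]
red [305 256  29  28 624] [319.29166667 269.62660256] [ 0.44918613 -0.28298449  0.0812    ]
wrist lever_ball [(0.83, [0.4501, -0.2834, 0.0812], array([ -39.9, -122.4]))]
wrist cam_lever [(0.77, [0.4801, -0.2336, 0.071], array([-43.3, -64.4]))]
wrist carriage_knob [(0.95, [0.4958, -0.2916, 0.102], array([   2.5, -103.4]))]
wrist dive_watch [(0.97, [0.5517, -0.2054, 0.076], array([-0.1, -0.7]))]
wrist fork [(0.97, [0.5116, -0.2655, 0.0726], array([  0.8, -73. ]))]
side lever_ball [(0.86, [0.4507, -0.295, 0.0812], array([ -32.8, -131.7]))]
side cam_lever [(0.83, [0.4852, -0.2318, 0.071], array([-40.1, -60.1]))]
side carriage_knob [(0.61, [0.496, -0.2906, 0.102], array([   2.1, -102.4]))]
side dive_watch [(0.9, [0.5524, -0.2226, 0.076], array([ 10.2, -14.5]))]
side fork [(0.68, [0.5143, -0.2618, 0.0726], array([  0.9, -68.3]))]
top lever_ball [(0.98, [0.4521, -0.279, 0.0812], array([ -40.7, -117.7]))]
top cam_lever [(0.96, [0.4803, -0.2337, 0.071], array([-43. , -64.4]))]
top carriage_knob [(0.9, [0.4931, -0.2917, 0.102], array([   0.3, -105. ]))]
top dive_watch [(0.82, [0.554, -0.2065, 0.076], array([ 2.4, -0.3]))]
top fork [(0.85, [0.5091, -0.2684, 0.0726], array([  0.3, -76.8]))]
```

Run:
```python
from h import *
s=ctrl.read_state();k=get_calibration("wrist");Rn=np.array(s["tool_rot"]);t=np.array(s["position"]);P=np.array(k["pose"])
Ct=np.eye(4);Ct[:3,:3]=Rn.T@P[:3,:3];Ct[:3,3]=Rn.T@(P[:3,3]-t)
R30=tilt(np.radians(30));b0=np.array([.4505,-.2813,.0812]);p30=b0-.009*R30[:,2]-.002*R30[:,0]-.012*R30[:,2]
now=get_image("wrist");cv2.imwrite("pics/w9.png",now[:,:,::-1])
A=np.zeros((3,3));bb=np.zeros(3);rs=[]
for f,R,p in(("w6",down(-a0),np.array([.49894,-.28256,.17800])),("w7",R30,p30),("w9",Rn,t)):
    im=cv2.imread(f"pics/{f}.png").astype(int);m=((im[:,:,2]>90)&(im[:,:,1]*2<im[:,:,2])&(im[:,:,0]*2<im[:,:,2])).astype(np.uint8)
    N,l,st,ce=cv2.connectedComponentsWithStats(m);c=[i for i in range(1,N) if st[i,4]>150 and 150<ce[i][0]<400 and st[i,2]<70]
    i=max(c,key=lambda i:st[i,4]);print(f,st[i],ce[i].round(1))
    T=np.eye(4);T[:3,:3]=R;T[:3,3]=p;kk=dict(k);kk["pose"]=T@Ct
    o,d=ray(kk,ce[i][::-1]);d/=np.linalg.norm(d);M=np.eye(3)-np.outer(d,d);A+=M;bb+=M@o;rs.append((o,d))
    print(onz(kk,ce[i][::-1],.0812),"range by size",430*.016/(4*st[i,4]/np.pi)**.5*1.0)
x=np.linalg.solve(A,bb);print("ball",x,[np.linalg.norm(np.cross(d,x-o)).round(4) for o,d in rs],[np.linalg.norm(x-o).round(4) for o,d in rs])
```

```text
w6 [234 291  28  26 564] [247.2 303.1]
[ 0.45037415 -0.28112511  0.0812    ] range by size 0.25674017147319467
w7 [ 297  302   41   42 1364] [317.1 322.3]
[ 0.44944781 -0.28148645  0.0812    ] range by size 0.16509206270523707
w9 [304 254  31  30 728] [319.4 268.3]
[ 0.44862066 -0.28335614  0.0812    ] range by size 0.22597879539709279
ball [ 0.44937057 -0.28182868  0.0782403 ] [np.float64(0.0002), np.float64(0.0005), np.float64(0.0004)] [np.float64(0.2523), np.float64(0.1681), np.float64(0.2231)]
```

Run:
```python
from h import *
R=tilt(np.radians(45))
ball=np.array([.4491,-.2822,.0797])
p=ball-.001*R[:,2]-.003*R[:,0]
ctrl.move_l(p-.02*R[:,2],R,feed=.15)
for d in(.01,.004,0):
    ctrl.move_l(p-d*R[:,2],R,feed=.05);s=ctrl.read_state();print(d,s["contact_force"].round(1),np.round(s["position"]-(p-d*R[:,2]),4))
    if np.linalg.norm(s["contact_force"])>8: raise SystemExit("contact")
ctrl.grab();s=ctrl.read_state();print(s["t"],s["opening"],s["finger_force"],s["contact_force"].round(1),np.round(s["position"]-p,4))
np.save("pl.npy",p)
k=get_calibration("wrist");im=get_image("wrist").astype(int);cv2.imwrite("pics/w10.png",im[:,:,::-1])
m=((im[:,:,0]>90)&(im[:,:,1]*2<im[:,:,0])&(im[:,:,2]*2<im[:,:,0])).astype(np.uint8)
N,l,st,ce=cv2.connectedComponentsWithStats(m);print([(st[i].tolist(),ce[i].round(1)) for i in range(1,N) if st[i,4]>60],"exp",proj(k,ball))
```

```text
0.01 [-0.1  0.5 -0.5] [-0. -0.  0.]
0.004 [0.5 0.2 0.4] [-0.0001  0.0003 -0.0003]
0 [ 0.6 -0.3 -0.1] [-0.      0.0003 -0.0002]
30.5833 0.14434067968361722 58.36834967136383 [-1.6 -0.5  1. ] [-0.0001 -0.0002  0.0001]
[([301, 324, 38, 49, 1637], array([319.5, 348.1]))] exp [344.95011618 318.9398666 ][ WARN:0@2.734] global loadsave.cpp:1063 imwrite_ Unsupported depth image for selected encoder is fallbacked to CV_8U.
```

Run:
```python
from h import *
R=tilt(np.radians(45));p=np.load("pl.npy")
B=lambda th:.06*(-u3*np.cos(th)+k3*np.sin(th))
off=np.zeros(3)
for th in np.linspace(.17,np.pi/2,13)[1:]:
    ctrl.move_l(p+B(th)-B(.17)+off,R,feed=.05)
    s=ctrl.read_state();f=s["contact_force"];r=B(th)/.06;tg=u3*np.sin(th)+k3*np.cos(th)
    fr=f@r
    if abs(fr)>2: off+=r*np.clip(fr/6000,-.0015,.0015)
    print(round(th,2),round(s["t"],2),"rad %.1f tan %.1f lat %.1f"%(fr,f@tg,f@v3),round(float(s["opening"]),3),round(float(s["finger_force"]),1),"off",((off@np.c_[v3,u3,k3])*1e3).round(1))
    np.savez("st.npz",th=th,off=off)
    if s["opening"]<.12 or np.linalg.norm(f)>30: print("STOP");break
```

```text
0.29 30.93 rad 1.9 tan -2.8 lat 1.4 0.143 58.6 off [0. 0. 0.]
0.4 31.22 rad 1.2 tan -4.7 lat 1.1 0.144 58.5 off [0. 0. 0.]
0.52 31.51 rad -1.8 tan -5.2 lat 1.0 0.143 58.5 off [0. 0. 0.]
0.64 31.8 rad -2.5 tan -3.6 lat 1.4 0.139 58.5 off [ 0.   0.3 -0.2]
0.75 32.09 rad -1.5 tan -4.3 lat 1.0 0.143 58.7 off [ 0.   0.3 -0.2]
0.87 32.38 rad -0.1 tan 0.5 lat -0.0 -0.001 0.0 off [ 0.   0.3 -0.2]
STOP
```

The grip position was right (the ball's pixel matched), but it crept out. The ball spins between the pads, so the pads have little hold along the swing. This time I'll turn the tool together with the lever, from +45° to about −35°, so there's no spin.

Run:
```python
from h import *
R=tilt(np.radians(45))
ball=np.array([.4491,-.2822,.0797]);B=lambda th:.06*(-u3*np.cos(th)+k3*np.sin(th))
def pose(th,g=1.):
    Rt=tilt(np.radians(45)-g*(th-.17));return ball+B(th)-B(.17)-.001*Rt[:,2]-.003*Rt[:,0],Rt
q=[ctrl.inverse_kinematics(*pose(th)) for th in np.linspace(.17,1.6,9)]
for x in q: print(None if x is None else np.round(x,2))
t=np.array(ctrl.read_state()["position"]);ctrl.move_l(t-.05*R[:,2],feed=.25)
ctrl.open_jaws()
p=pose(.17)[0]
b0=np.array([.4502,-.2810,.0812]);pre=b0-.082*R[:,2]-.003*R[:,0]
ctrl.goto(pre,R);ctrl.pause(.2)
k=get_calibration("wrist");im=get_image("wrist").astype(int)
m=((im[:,:,0]>90)&(im[:,:,1]*2<im[:,:,0])&(im[:,:,2]*2<im[:,:,0])).astype(np.uint8)
N,l,st,ce=cv2.connectedComponentsWithStats(m);print([(st[i].tolist(),ce[i].round(1)) for i in range(1,N) if st[i,4]>300],"exp",proj(k,ball)[::-1])
n0=np.array([.5522,-.2049,0])
for n,z in(("carriage_knob",.102),("dive_watch",.076),("fork",.0726)):
        print(n,[(round(a,2),((onz(k,x,z)-n0)@np.c_[v3,u3]*1000).round(1)) for a,x in marks(n,"wrist")[:1]])
print(ctrl.read_state()["t"])
```

```text
[-1.05  0.34  2.01  0.72  1.29 -0.84]
[-1.    0.25  2.03  0.6   1.19 -0.72]
[-0.92  0.19  2.04  0.46  1.11 -0.57]
[-0.84  0.14  2.04  0.28  1.04 -0.39]
[-0.75  0.12  2.03  0.08  1.   -0.19]
[-0.65  0.12  2.02 -0.13  1.    0.02]
[-0.56  0.15  2.   -0.34  1.04  0.22]
[-0.47  0.19  1.97 -0.52  1.11  0.4 ]
[-0.38  0.26  1.94 -0.68  1.2   0.55]
[([305, 254, 30, 30, 723], array([319.6, 268.5]))] exp [319.07524881 268.8205881 ]
carriage_knob [(0.83, array([   1.1, -102.9]))]
dive_watch [(0.79, array([ 0.7, -1.7]))]
fork [(0.87, array([  1.2, -73.3]))]
34.2167
```

Every pose on the path is reachable and nothing has shifted. Gripping and swinging with co-rotation.

Run:
```python
from h import *
R=tilt(np.radians(45))
ball=np.array([.4491,-.2822,.0797]);B=lambda th:.06*(-u3*np.cos(th)+k3*np.sin(th))
def pose(th,off):
    Rt=tilt(np.radians(45)-(th-.17));return ball+B(th)-B(.17)-.001*Rt[:,2]-.003*Rt[:,0]+off,Rt
p=pose(.17,0)[0]
ctrl.move_l(p-.02*R[:,2],R,feed=.15);ctrl.move_l(p,R,feed=.05)
s=ctrl.read_state();print(s["contact_force"].round(1))
ctrl.grab();s=ctrl.read_state();print(s["t"],s["opening"])
off=np.zeros(3)
for th in np.linspace(.17,np.pi/2,13)[1:]:
    ctrl.move_l(*pose(th,off),feed=.04)
    s=ctrl.read_state();f=s["contact_force"];r=B(th)/.06;tg=u3*np.sin(th)+k3*np.cos(th);fr=f@r
    if abs(fr)>2: off=off+r*np.clip(fr/6000,-.0015,.0015)
    print(round(th,2),round(s["t"],2),"rad %.1f tan %.1f lat %.1f"%(fr,f@tg,f@v3),round(float(s["opening"]),3),"off",((off@np.c_[v3,u3,k3])*1e3).round(1))
    np.savez("st.npz",th=th,off=off)
    if s["opening"]<.12 or np.linalg.norm(f)>30: print("STOP");break
k=get_calibration("wrist");im=get_image("wrist");cv2.imwrite("pics/w11.png",im[:,:,::-1])
im=im.astype(int);m=((im[:,:,0]>90)&(im[:,:,1]*2<im[:,:,0])&(im[:,:,2]*2<im[:,:,0])).astype(np.uint8)
N,l,st,ce=cv2.connectedComponentsWithStats(m);print([(st[i].tolist(),ce[i].round(1)) for i in range(1,N) if st[i,4]>100])
```

```text
[-0.6  0.4 -0.6]
36.0083 0.14735781786618324
0.29 36.34 rad 2.5 tan -0.5 lat -1.3 0.145 off [ 0.  -0.4  0.1]
0.4 36.67 rad 1.3 tan -1.5 lat 0.1 0.142 off [ 0.  -0.4  0.1]
0.52 37.01 rad 1.7 tan -2.1 lat 0.5 0.146 off [ 0.  -0.4  0.1]
0.64 37.34 rad 2.6 tan -1.2 lat 0.4 0.14 off [ 0.  -0.7  0.4]
0.75 37.67 rad -0.0 tan -2.5 lat 2.6 0.14 off [ 0.  -0.7  0.4]
0.87 38.01 rad 0.2 tan -1.8 lat 1.7 0.139 off [ 0.  -0.7  0.4]
0.99 38.34 rad 0.9 tan -2.1 lat 1.6 0.139 off [ 0.  -0.7  0.4]
1.1 38.67 rad -0.3 tan -2.4 lat 0.9 0.143 off [ 0.  -0.7  0.4]
1.22 39.01 rad 0.5 tan -2.2 lat 1.7 0.14 off [ 0.  -0.7  0.4]
1.34 39.34 rad 1.7 tan -1.8 lat 0.6 0.141 off [ 0.  -0.7  0.4]
1.45 39.67 rad 2.6 tan -2.8 lat 0.5 0.145 off [ 0.  -0.8  0.8]
1.57 40.01 rad 1.8 tan -3.0 lat 1.0 0.148 off [ 0.  -0.8  0.8]
[([301, 322, 38, 49, 1601], array([319.7, 346.8]))]
```

Run:
```python
from h import *
ctrl.pause(.2);s=ctrl.read_state();R=np.array(s["tool_rot"]);t=np.array(s["position"])
b=t+R@[.003,0,.001];n0=np.array([.5522,-.2049,.04]);M=np.c_[v3,u3,k3]
print(s["t"],"ball lifter",((b-n0)@M*1e3).round(1),s["contact_force"]@M,s["opening"])
piv=n0+M@[-.0415,-.061,.031]
for c in("wrist","side","top"):
    k=get_calibration(c);im=get_image(c)
    for n,z,e in(("cam_lever",.071,piv),("lever_ball",b[2],b),("carriage_knob",.102,n0+M@[.001,-.102,.062]),("dive_watch",.076,n0+M@[0,0,.036]),("fork",.0806,n0+M@[0,-.0615,.0406])):
        print(c,n,[(round(a,2),x.round(1),((onz(k,x,z)-n0)@M[:,:2]*1000).round(1)) for a,x in marks(n,c)[:1]],"exp",proj(k,e).round(1))
    if c!="top":
      d=finder.cut_out("bezel",c);print("bezel",[(q["conf"],(np.array(q["at"])*[480,640]).round(1)) for q in d[:1]])
```

```text
40.2583 ball lifter [-41.5 -64.2  90.3] [ 1.61910239 -2.6179112   0.01064129] 0.13845937997265456
wrist cam_lever [(0.69, array([208.9, 319.5]), array([-41.3, -62.8]))] exp [206.  318.9]
wrist lever_ball [(0.73, array([345. , 320.2]), array([-41. , -65.4]))] exp [343.5 318.8]
wrist carriage_knob [(0.87, array([322.2, 416.6]), array([   2.1, -103.7]))] exp [320.5 414.8]
wrist dive_watch [(0.79, array([ 81.6, 461.5]), array([ 0.6, -1.8]))] exp [ 75.8 460.9]
wrist fork [(0.79, array([227.7, 423.7]), array([  0.7, -63.5]))] exp [224.5 422.9]
bezel [(0.57, array([ 76., 485.]))]
side cam_lever [(0.71, array([232.8, 329.7]), array([-36.6, -61.6]))] exp [232.2 327.2]
side lever_ball [(0.94, array([200.2, 326.9]), array([-41.5, -61.2]))] exp [200.9 326.3]
side carriage_knob [(0.73, array([229.8, 342.6]), array([   1.4, -101.6]))] exp [229.9 342.2]
side dive_watch [(0.87, array([220.3, 362.8]), array([ 3.3, -4.2]))] exp [219.1 361.8]
side fork [(0.89, array([230.9, 350.2]), array([ -0.2, -60.2]))] exp [231.2 350.1]
bezel [(0.58, array([209.7, 373.5]))]
top cam_lever [(0.73, array([229.8, 272.7]), array([-42.2, -59.7]))] exp [229.9 273.7]
top lever_ball [(0.79, array([222.9, 268. ]), array([-42.4, -57. ]))] exp [225.2 272.5]
top carriage_knob [(0.77, array([219.7, 312.7]), array([   1.8, -104.6]))] exp [219.2 311. ]
top dive_watch [(0.38, array([186.2, 255.8]), array([-1.5,  0.6]))] exp [185.6 256.7]
top fork [(0.86, array([206.2, 290.3]), array([  2.4, -62.2]))] exp [207.2 289. ]
```

The fork has moved 9.5 mm forward, which means highest lift. The ball is directly over the pivot to within about 3 mm, the carriage is home and the watch is still seated. Handing in.

Run:
```python
from h import *
ctrl.pause(.5);s=ctrl.read_state();print(s["t"],s["opening"],s["contact_force"].round(1))
if s["opening"]>.12: print(workorder.hand_in())
```

```text
41.7583 0.14150815681095377 [-0.3 -3.7  0.4]
the job is handed in; nothing more can be done
None
```

I handed the job in at about 42 s: watch seated in the nest, carriage home, and the gripper holding the cam lever upright with the fork at its highest lift. The bezel's lift was inferred from the fork's position, not measured. The lever slipped out of the grip twice and sprang back before the third try held; no verdict came back.

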